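# Sweep the whole tablets into the counting-tray trough and shut its cover

### The arm

A 6-joint arm with a two-finger parallel gripper is mounted at the origin on a cart in front of the work surface, level with it; the furniture and walls round the work are solid. World frame = base frame: x ahead of the robot, y to its left, z up, the work surface at z = 0. Lengths are in m, angles in rad, forces in N, time in s.
With the tool pointing down it reaches from about 0.25 to 0.725 m from the base axis. Payload 4 kg.
Tool frame: the origin (TCP) lies on the centre line of the jaws, within the pads' length; the fingertips stand ahead of it and the grasp point (between the pads) is the TCP (r.tip_reach is the z of the fingertips in the tool frame, in m); z points along the fingers, y is the direction in which the jaws open and shut (so a half turn about z gives the same grasp; the last joint's range is limited). The gripper opens to 85 mm and grips with 20 to 120 N. Pads are 22 mm wide; open, the fingers measure 114 mm over their backs; the gripper's body (76 mm by 85 mm) begins 54 mm behind the grasp point. The pads swing forward as they close: fully open they stand 13 mm farther back than shut.
Start: joints at [-1.145, 0.241, 0.005, 1.335, 0, 1.571], TCP at [0.207, -0.455, 0.25] pointing down, gripper open.
Joint ranges: [-2.72, 2.72], [-1.05, 1.87], [-1.09, 1.28], [-1.99, 2.15], [-1.42, 1.44], [-3.14, 3.14]. Speed limits (rad/s): [2.79, 2.79, 3.14, 3.14, 3.14, 3.14].

### API

Orientations are given as [roll, pitch, yaw] about the fixed x, y, z axes, in that order (R = Rz(yaw) Ry(pitch) Rx(roll)).
In Python, from station import sensors, imaging, workorder, r gives the robot as it stands. The module is installed in compiled form; this text tells all that it offers.
- The arm moves only by the tool arm_command, never from a script. Its argument "motion" is a list of rows, each an object with "delta_rot": the turn, a rotation vector about the tool's x, y, z in rad, a list of three; "linear": the shift along the tool's x, y, z in mm, a list of three; "fingers": the opening, from 0 (shut) to 1 (fully open). In form: [{"delta_rot": [ax, ay, az], "linear": [tx, ty, tz], "fingers": fingers}, ...]. A call has exactly 8 rows; each row is the pose to reach, as a shift and turn from the pose commanded when the call began, along the tool's axes at that moment; what a row does not reach only later rows make up. A row lasts 1/10 s, in which the tool goes at most 50 mm and 8.59 degrees, less where a joint would pass 70% of its speed; a pose out of reach is approached as far as the arm can. A call with a gripper value outside its range is refused whole. The fingers move at their own pace and stop on an object; "squeeze" is the grip in N (left out, the last holds). Time passes only in rows, so rows that repeat a pose let the fingers close, or fill a call up. It gives the time, the measured TCP pose, the force and the opening at its end, in the units of the state.
- sensors.read_state(): the state, without advancing time (a new reading comes with each control period).
- imaging.get_image(name): name is "scene" or "top"; returns the picture (420x560x3 uint8, red, green, blue); there is no depth.
- imaging.get_calibration(name): a dict with "fx", "fy", "cx", "cy" (pixels), "k1" (the pictures are not rectified: a ray, as slopes to the right and down, at radius r is drawn at 1 + k1 r^2 times it, then the intrinsics apply), "extrinsics" (4x4, takes a point from camera to world coordinates). Camera axes: x right, y down, z forward; pixel columns grow to the right and rows downward; lengths in m; the calibration is good to about 2 mm. A picture is of the moment at which its call begins. get_calibration takes no time and is no camera call.
- workorder.close_job(): hands the job in, once; it reports no verdict.
Trained networks look in the newest picture that a camera, given by its name, has taken for a name from the list of things; names that differ only in an ending like _2 or _b are one class to them, and where a whole thing is asked for, a point or a joint stands for the part that bears it (a point fixed in the world has none). Each returns a list of dicts, best first, with "conf" (0 to 1); they miss things now and then, are a little off and sometimes report something else, mostly with a low value. They report only what shows in the picture. A call takes as long as a camera call. They do not tell look-alikes from the thing itself.
- imaging.boxes_of(query, camera): "position" ([row, column] in pixels, amid what is visible of it).
The state is a dict: "time": time; "q": joint angles; "joint_velocities": joint speeds; "effort": joint torques, N m; "position": TCP position; "tcp_rot": TCP orientation; "force": force on the tool from outside, world axes, zero at the start; "wrist_torque": the same for the moment, N m; "width": finger opening in m.
Only numpy, scipy, OpenCV 4.12 (cv2) and the standard library are available. Lean on these libraries where they do the work, as an engineer would, in place of code of your own. Each camera call takes 0.05 s, during which the arm holds its last target.

### The job

Count out the three whole disinfectant tablets on the tablet counting tray: with the fingertips, gently sweep each whole round tablet across the tray's plate until it drops into the open trough along the tray's right side (they are brittle: do not squeeze them or press hard), and leave the broken half tablet on the plate. Then push the trough's hinged cover over until it is fully shut. Pick nothing up, and leave the things round the tray where they are.

Things in the scene. Friction and masses are not known exactly. Their poses are not given: they have to be found in the camera images.
- tray: grey metal tablet counting tray fixed to the bench, 148 (its x) x 156 (its y) mm; origin: centre of its footprint on the bench, +x away from the robot, +y left. Flat plate: top at z = 34 mm, x -70 to 70, y from -38 (open edge above the trough) to +74. Rims 4 mm thick round it to z = 41 mm, on the +y, -x and +x sides (spout gap in the +x rim, y 30 to 70 mm)
- tablet_1: whole white round tablet, 25 mm diameter, 8 mm thick, about 12 g, bevelled edge and a score line on top, lying flat on the plate, at least 37 mm clear of the +y rim. Origin: centre of its underside as it lies at the start
- tablet_2: whole white round tablet, 25 mm diameter, 8 mm thick, about 12 g, bevelled edge and a score line on top, lying flat on the plate, at least 37 mm clear of the +y rim. Origin: centre of its underside as it lies at the start
- tablet_3: whole white round tablet, 25 mm diameter, 8 mm thick, about 12 g, bevelled edge and a score line on top, lying flat on the plate, at least 37 mm clear of the +y rim. Origin: centre of its underside as it lies at the start
- half_tablet: broken half of such a tablet: half disc of 12.5 mm radius, 8 mm thick, white, flat on the plate. Origin: middle of its broken straight side, underside; round side towards its own +y. The four pieces lie in four lanes along the tray's x, in any order, origins at least 30 mm apart in x
- cover (a joint): angle of the trough's steel cover, rad: 0 = shut, level over the trough; starts open at 1.75 to 2.0, leaning outwards (stop at 2.05). Plate 136 (tray x) x 42 x 2.5 mm, 50 g; hinge line along the tray's x at y = -76.5, z = 37 mm on the outer trough wall. Light friction holds it near upright; pushed in below about 1.2 it falls shut by its weight
- cover_edge (a point): middle of the cover's free edge, 42 mm from the hinge line (about 76 mm above the bench while the cover is open; at tray y = -34, z = 37 mm when shut)
- trough (a point): centre of the floor of the open trough on the tray's -y side: tray y = -56, z = 5 mm. The trough runs the tray's length (x -70 to 70) from y = -74 to the plate's edge at y = -38, 29 mm below the plate; its outer wall (y -78 to -74) is 33 mm high
- marker: marker pen lying on the bench to the left of the tray, 133 mm long, 14 mm thick; origin at its middle, underside. To be left alone
- tweezers: steel forceps lying in front of the tray, 130 x 18 x 10 mm; origin at the middle, underside. To be left alone
- timer: white bench timer, 66 x 66 x 20 mm, near the bench's front edge; origin under its centre. To be left alone
- tube: capped 50 ml plastic tube lying on the bench behind the tray, 114 mm long, 33 mm thick; origin under its middle. To be left alone
Not all that is in view belongs to the job. What is shaped like the tablet_1 but brown is not meant.

How it is judged:
On the way:
1. the three whole tablets are in the trough, the half is still on the plate (x of tablet_1 in the frame of tray between -0.072 and 0.072 m and y of tablet_1 in the frame of tray between -0.078 and -0.036 m and z of each of tablet_1, tablet_2, tablet_3 in the frame of tray below 0.026 m and x of tablet_2 in the frame of tray between -0.072 and 0.072 m and y of tablet_2 in the frame of tray between -0.078 and -0.036 m and x of tablet_3 in the frame of tray between -0.072 and 0.072 m and y of tablet_3 in the frame of tray between -0.078 and -0.036 m and x of half_tablet in the frame of tray between -0.072 and 0.072 m and y of half_tablet in the frame of tray between -0.038 and 0.078 m and z of half_tablet in the frame of tray above 0.029 m and value of joint cover above 0.3 rad), for 0.2 s.
At the end, for the whole second after the job is handed in: All three whole tablets lie in the trough (below the plate's level, between its walls) and the half tablet lies on the plate; the cover is shut (under 0.06 rad); tablets at rest; marker, forceps, timer and tube within 30 mm of where they were (x of tablet_1 in the frame of tray between -0.072 and 0.072 m and y of tablet_1 in the frame of tray between -0.078 and -0.036 m and z of each of tablet_1, tablet_2, tablet_3 in the frame of tray below 0.026 m and x of tablet_2 in the frame of tray between -0.072 and 0.072 m and y of tablet_2 in the frame of tray between -0.078 and -0.036 m and x of tablet_3 in the frame of tray between -0.072 and 0.072 m and y of tablet_3 in the frame of tray between -0.078 and -0.036 m and x of half_tablet in the frame of tray between -0.072 and 0.072 m and y of half_tablet in the frame of tray between -0.038 and 0.078 m and z of half_tablet in the frame of tray above 0.029 m and value of joint cover below 0.06 rad and linear speed of each of tablet_1, tablet_2, tablet_3, half_tablet below 0.02 m/s and distance of each of marker, tweezers, timer, tube from where it was at the start of the episode below 0.03 m); the robot touches nothing.
It fails at once if a tablet or the half tablet was squeezed or pressed hard (over 15 N) (contact force between the fingers and tablet_1 above 15 N or contact force between the fingers and tablet_2 above 15 N or contact force between the fingers and tablet_3 above 15 N or contact force between the fingers and half_tablet above 15 N).
It fails at once if a tablet or the half tablet was lifted (more than about 20 mm off the plate) (z of any of tablet_1, tablet_2, tablet_3, half_tablet in the frame of tray above 0.056 m).
It fails at once if the half tablet was swept off the plate (z of half_tablet in the frame of tray below 0.024 m).
It fails at once if something standing round the tray was shifted or lifted (distance of any of marker, tweezers, timer, tube from where it was at the start of the episode above 0.03 m).
It also fails if it takes over 48 s, if anything falls off the work surface, if the arm or the gripper's body presses on something with over 40 N, if the wrist force passes 120 N, or if a joint passes its speed limit or range.

## Working session

There is one attempt and no reset: what is moved stays moved. The work goes in short steps, Python scripts to look and compute and a tool call to move; the robot and the scene stay as the last step left them, time stands still between calls to the robot, and variables do not carry over. Pictures are saved under pics/ and viewed, and the job is handed in when it is done.

Besides the shell and the picture viewer there is one more tool, called after "Call:" as name([rows], argument=value, ...), one row to a line, values as JSON. arm_command: Moves the arm, as the interface text tells. Its arguments: {"type":"object","properties":{"motion":{"type":"array","items":{"type":"object","properties":{"delta_rot":{"type":"array","items":{"type":"number"}},"linear":{"type":"array","items":{"type":"number"}},"fingers":{"type":"number"}}}},"squeeze":{"type":"number"}},"required":["motion"]}

```bash
mkdir -p pics; ls; python3 - <<'E'
from station import sensors, imaging, workorder, r
import cv2
print(sensors.read_state()); print(r.tip_reach)
for n in ("scene","top"):
    im=imaging.get_image(n); cv2.imwrite(f"pics/{n}0.png",im[:,:,::-1]); print(n,imaging.get_calibration(n))
for q in ("tray","tablet_1","half_tablet","cover","marker","tweezers","timer","tube"):
    print(q,[(d["conf"],d["position"]) for d in imaging.boxes_of(q,"top")][:6])
print(sensors.read_state()["time"])
E
```

```text
pics
{'time': 0.0, 'q': array([-1.14499209e+00,  2.41424491e-01,  3.71700562e-03,  1.33515506e+00,
       -2.38381102e-05,  1.57083453e+00]), 'joint_velocities': array([-0.00132556, -0.00022105, -0.00040617,  0.00086892, -0.00165097,
       -0.00139059]), 'effort': array([ 1.33124322e-03, -3.72320616e+01,  2.52403915e+01,  1.71439396e-02,
       -5.89342267e-05, -2.17375558e-06]), 'position': array([ 0.20628148, -0.45482925,  0.24940438]), 'tcp_rot': array([-3.13952644e+00,  2.39170050e-05,  4.25766076e-01]), 'force': array([ 0.63412886, -0.57462981, -0.36675379]), 'wrist_torque': array([ 0.03065134, -0.03003725,  0.00877916]), 'width': 0.08556580869235347}
0.019
scene {'fx': 388.32827722333946, 'fy': 388.32827722333946, 'cx': 279.323851500362, 'cy': 209.61949809547073, 'k1': -0.08126392792529906, 'extrinsics': array([[-0.90712062, -0.31043858,  0.28418316,  0.21023548],
       [-0.42075747,  0.68458619, -0.59523517,  0.76858144],
       [-0.0097639 , -0.65952228, -0.7516216 ,  0.69401073],
       [ 0.        ,  0.        ,  0.        ,  1.        ]])}
top {'fx': 500.08283799009047, 'fy': 500.08283799009047, 'cx': 272.4746850822431, 'cy': 212.18729290023842, 'k1': -0.10458764188170105, 'extrinsics': array([[-0.01064563, -0.98258258,  0.18552129,  0.27862522],
       [-0.99993482,  0.01122631,  0.00207975,  0.27548483],
       [-0.00412625, -0.18548706, -0.98263804,  0.88919038],
       [ 0.        ,  0.        ,  0.        ,  1.        ]])}
tray [(0.92, [225.4, 277.0])]
tablet_1 [(0.67, [233.1, 284.1]), (0.56, [177.7, 205.4]), (0.53, [260.3, 349.8]), (0.52, [215.8, 275.6]), (0.49, [255.4, 280.1])]
half_tablet [(0.65, [198.4, 272.0])]
cover [(0.52, [234.0, 287.7])]
marker [(0.68, [239.8, 220.1])]
tweezers []
timer [(0.93, [314.7, 200.1]), (0.7, [235.1, 287.4]), (0.21, [215.1, 324.2])]
tube [(0.56, [134.2, 213.0]), (0.15, [255.2, 276.2])]
0.5
```

```bash
python3 - <<'E'
import cv2
a=cv2.imread('pics/top0.png'); c=a[150:310,180:400]; cv2.imwrite('pics/topc.png',cv2.resize(c,None,fx=3.6,fy=3.6,interpolation=cv2.INTER_CUBIC))
E
```

```text
(no output)
```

View pics/top0.png

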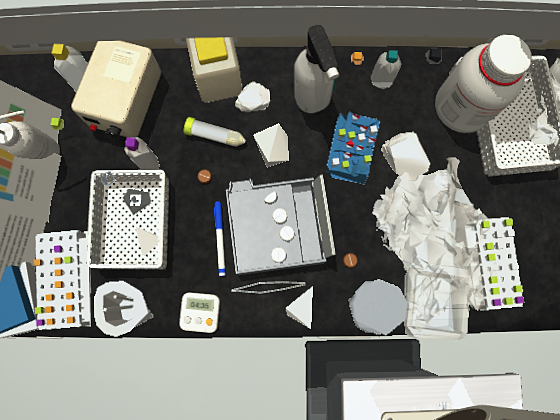

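View pics/scene0.png

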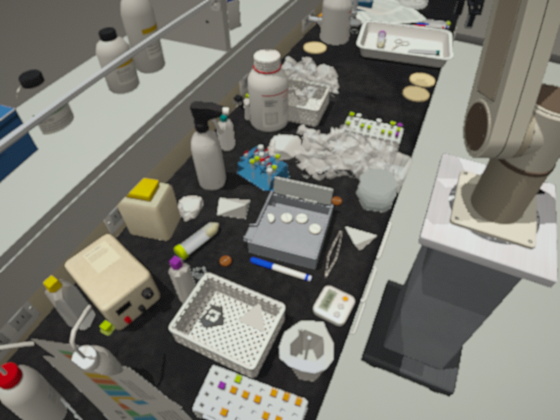

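View pics/topc.png

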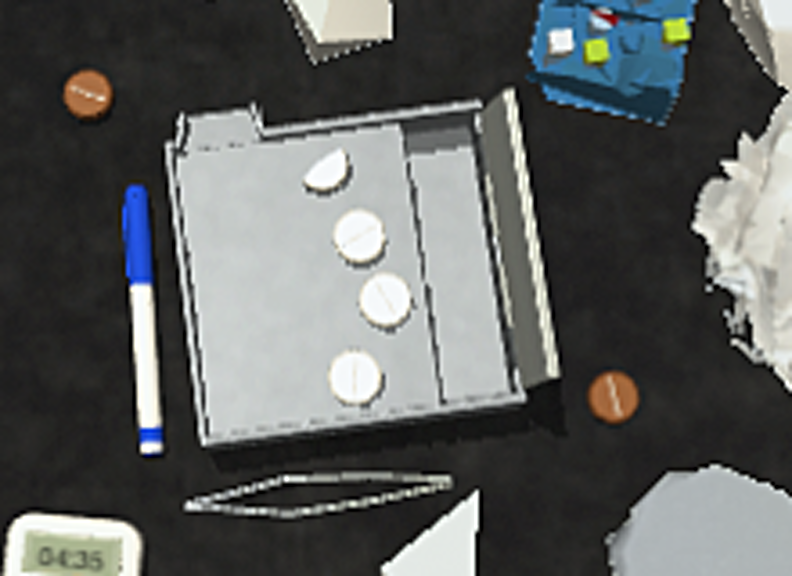

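The top view shows the tray around pixel (277,225), with the spout at the far left and the open cover on the right. In the crop, the half tablet is at about (327,170) and the whole tablets at (360,236), (385,299) and (356,377). The brown look-alikes lie outside the tray.

```bash
cat > h.py <<'E'
import numpy as np, cv2
from scipy.optimize import least_squares
from station import imaging
C={n:imaging.get_calibration(n) for n in("top","scene")}
def proj(P,n="top"):
    c=C[n];P=np.atleast_2d(P);T=np.linalg.inv(c["extrinsics"]);p=P@T[:3,:3].T+T[:3,3]
    s=p[:,:2]/p[:,2:];s=s*(1+c["k1"]*(s**2).sum(1,keepdims=True))
    return s*[c["fx"],c["fy"]]+[c["cx"],c["cy"]]
def unproj(uv,z,n="top"):
    uv=np.atleast_2d(uv).astype(float);out=[]
    for (p,zz) in zip(uv,np.broadcast_to(z,len(uv))):
        f=lambda a:(proj([[a[0],a[1],zz]],n)-p).ravel()
        out.append([*least_squares(f,[.4,.2]).x,zz])
    return np.array(out)
def tw(p,pose):
    p=np.atleast_2d(p).astype(float);c,s=np.cos(pose[2]),np.sin(pose[2])
    return np.c_[pose[0]+c*p[:,0]-s*p[:,1],pose[1]+s*p[:,0]+c*p[:,1],p[:,2]]
def wt(P,pose):
    P=np.atleast_2d(P);c,s=np.cos(pose[2]),np.sin(pose[2]);d=P[:,:2]-pose[:2]
    return np.c_[c*d[:,0]+s*d[:,1],-s*d[:,0]+c*d[:,1],P[:,2]]
E
cat > fit.py <<'E'
from h import *
full=lambda c:(np.array(c,float)+.5)/3.6-.5+[180,150]
mod=np.array([[70,-38,34],[-70,-38,34],[74,78,41],[-74,78,41],[74,-38,41]])/1e3
img=full([[403,125],[441,403],[167,143],[203,437],[401,110]])
s=least_squares(lambda p:(proj(tw(mod,p))-img).ravel(),[.4,.27,.1]); pose=s.x
print("pose",pose.round(4),np.degrees(pose[2]),s.fun.reshape(-1,2).round(2)); np.save("pose.npy",pose)
t=full([[327,170],[360,235],[385,299],[356,377]])
a=cv2.imread("pics/top0.png")
hsv=cv2.cvtColor(a,cv2.COLOR_BGR2HSV)
m=(a.min(2)>225).astype(np.uint8)
n,l,st,ce=cv2.connectedComponentsWithStats(m)
for i in range(1,n):
    if 230<ce[i][0]<320 and 185<ce[i][1]<270: print(ce[i],st[i][4], (wt(unproj(ce[i],.042),pose)*1e3).round(1))
print((wt(unproj(t,.042),pose)*1e3).round(1)); 
b=cv2.resize(a[150:310,180:400],None,fx=3.6,fy=3.6,interpolation=cv2.INTER_CUBIC)
def dr(p,col,cl=True):
    q=((proj(tw(np.array(p)/1e3,pose))-[180,150]+.5)*3.6-.5)
    cv2.polylines(b,[np.round(q).astype(np.int32)],cl,col,1)
dr([[70,-38,34],[-70,-38,34],[-70,74,34],[70,74,34]],(0,0,255))
dr([[74,-78,33],[-74,-78,33],[-74,78,41],[74,78,41]],(0,255,0))
for th,co in((1.75,(255,0,0)),(2.0,(255,0,255))):
    y=-76.5+42*np.cos(th);z=37+42*np.sin(th);dr([[68,-76.5,37],[-68,-76.5,37],[-68,y,z],[68,y,z]],co)
cv2.imwrite("pics/ov.png",b)
E
python3 fit.py
```

```text
pose [0.4177 0.2725 0.117 ] 6.70122840725251 [[ 0.12 -1.2 ]
 [ 0.55  0.51]
 [-0.41 -1.07]
 [-0.75  1.78]
 [ 0.5  -0.21]]
[270.52702703 197.05405405] 74 [[48.2  2.3 42. ]]
[279.34586466 214.88721805] 133 [[15.1 -8.8 42. ]]
[317. 216.] 1 [[  4.8 -72.9  42. ]]
[318.  220.5] 2 [[ -3.2 -73.4  42. ]]
[286.53521127 232.46478873] 142 [[-16.8 -17.   42. ]]
[232. 244.] 1 [[-24.7  77.9  42. ]]
[278.02173913 254.04347826] 138 [[-51.7   2.2  42. ]]
[233. 252.] 1 [[-38.5  77.7  42. ]]
[236. 254.] 1 [[-42.5  73.   42. ]]
[[ 48.5   2.3  42. ]
 [ 14.9  -9.3  42. ]
 [-17.2 -17.1  42. ]
 [-52.3   1.4  42. ]]
```

View pics/ov.png

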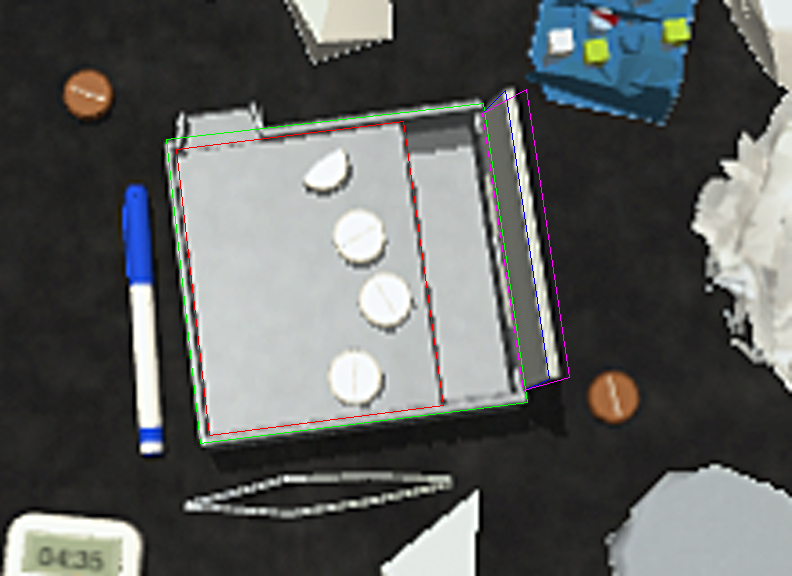

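```bash
cat > go.py <<'E'
import sys
from h import *
from station import sensors,r
from scipy.spatial.transform import Rotation as R
# usage: go.py x y tipz(mm, tray frame)  -> tool shifts
pose=np.load("pose.npy"); s=sensors.read_state()
rot=R.from_euler("xyz",s["tcp_rot"]); p=s["position"]
print("t",round(s["time"],2),"tray tcp",(wt(p,pose)*1e3).round(1),"tip z",round((p[2]-r.tip_reach)*1e3,1),"reach",r.tip_reach,"yawerr",round(s["tcp_rot"][2]-pose[2],3),"rot",np.round(s["tcp_rot"],3),"w",round(s["width"],4),"F",s["force"].round(1))
a=[float(v) for v in sys.argv[1:]]
for i in range(0,len(a),3):
    w=tw(np.array(a[i:i+3])/1e3,pose)[0]; w[2]+=r.tip_reach
    print(a[i:i+3],"shift mm",(rot.inv().apply(w-p)*1e3).round(1),"turn",(rot.inv()*R.from_euler("xyz",[np.pi,0,pose[2]])).as_rotvec().round(3))
E
python3 go.py -52 42 110 -52 42 37
```

```text
t 0.5 tray tcp [[-294.7 -698.2  250.3]] tip z 231.3 reach 0.019 yawerr 0.309 rot [-3.142  0.     0.426] w 0.0853 F [ 0.2 -0.4 -0.6]
[-52.0, 42.0, 110.0] shift mm [ 456.2 -631.4  121.3] turn [-0.     0.     0.309]
[-52.0, 42.0, 37.0] shift mm [ 456.2 -631.4  194.3] turn [-0.     0.     0.309]
```

Call:
arm_command([
  {"delta_rot": [0, 0, 0.1], "linear": [28, -39, 0], "fingers": 0},
  {"delta_rot": [0, 0, 0.2], "linear": [56, -78, 0], "fingers": 0},
  {"delta_rot": [0, 0, 0.309], "linear": [84, -117, 0], "fingers": 0},
  {"delta_rot": [0, 0, 0.309], "linear": [112, -156, 0], "fingers": 0},
  {"delta_rot": [0, 0, 0.309], "linear": [140, -195, 0], "fingers": 0},
  {"delta_rot": [0, 0, 0.309], "linear": [168, -234, 0], "fingers": 0},
  {"delta_rot": [0, 0, 0.309], "linear": [196, -273, 0], "fingers": 0},
  {"delta_rot": [0, 0, 0.309], "linear": [224, -312, 0], "fingers": 0},
])

```text
time: 1.3
position: [0.2816, -0.0771, 0.2507]
tcp_rot: [3.141, -0.002, 0.116]
force: [0.8, 0.1, -0.3]
width: 0.0003
```

```bash
python3 go.py -52 42 110
```

```text
t 1.3 tray tcp [[-176.  -331.2  250.7]] tip z 231.7 reach 0.019 yawerr -0.001 rot [ 3.141e+00 -2.000e-03  1.160e-01] w 0.0003 F [ 0.8  0.1 -0.3]
[-52.0, 42.0, 110.0] shift mm [ 123.3 -373.5  121.7] turn [ 0.001 -0.002 -0.001]
```

Call:
arm_command([
  {"delta_rot": [0, 0, 0], "linear": [15, -46, 0], "fingers": 0},
  {"delta_rot": [0, 0, 0], "linear": [30, -92, 0], "fingers": 0},
  {"delta_rot": [0, 0, 0], "linear": [45, -138, 0], "fingers": 0},
  {"delta_rot": [0, 0, 0], "linear": [60, -184, 20], "fingers": 0},
  {"delta_rot": [0, 0, 0], "linear": [75, -230, 40], "fingers": 0},
  {"delta_rot": [0, 0, 0], "linear": [90, -274, 60], "fingers": 0},
  {"delta_rot": [0, 0, 0], "linear": [105, -316, 80], "fingers": 0},
  {"delta_rot": [0, 0, 0], "linear": [118, -355, 100], "fingers": 0},
])

```text
time: 2.1
position: [0.3612, 0.0707, 0.1894]
tcp_rot: [-3.104, 0.0, 0.165]
force: [0.4, -0.2, 0.2]
width: 0.0002
```

```bash
python3 go.py -52 42 60
```

```text
t 2.1 tray tcp [[ -79.7 -193.8  189.4]] tip z 170.4 reach 0.019 yawerr 0.049 rot [-3.104  0.     0.165] w 0.0002 F [ 0.4 -0.2  0.2]
[-52.0, 42.0, 60.0] shift mm [  39.1 -229.9  119. ] turn [-0.037  0.001  0.049]
```

Call:
arm_command([
  {"delta_rot": [0, 0, 0], "linear": [4, -20, 0], "fingers": 0},
  {"delta_rot": [0, 0, 0], "linear": [8, -40, 0], "fingers": 0},
  {"delta_rot": [0, 0, 0], "linear": [12, -60, 0], "fingers": 0},
  {"delta_rot": [0, 0, 0], "linear": [16, -80, 0], "fingers": 0},
  {"delta_rot": [0, 0, 0], "linear": [20, -100, 0], "fingers": 0},
  {"delta_rot": [0, 0, 0], "linear": [24, -120, 0], "fingers": 0},
  {"delta_rot": [0, 0, 0], "linear": [28, -140, 0], "fingers": 0},
  {"delta_rot": [0, 0, 0], "linear": [28, -140, 0], "fingers": 0},
])

```text
time: 2.9
position: [0.3867, 0.1084, 0.1947]
tcp_rot: [-3.065, 0.002, 0.22]
force: [-0.5, -1.2, 0.0]
width: -0.0002
```

```bash
python3 go.py -52 42 60;python3 -c "
from station import sensors
print(sensors.read_state()['q'].round(3))"
```

```text
t 2.9 tray tcp [[ -50.  -159.3  194.7]] tip z 175.7 reach 0.019 yawerr 0.103 rot [-3.065e+00  2.000e-03  2.200e-01] w -0.0002 F [-0.5 -1.2  0. ]
[-52.0, 42.0, 60.0] shift mm [  18.9 -191.   130.6] turn [-0.076  0.006  0.103]
[ 0.219  0.083 -0.337  1.152  0.077  3.141]
```

The last joint had reached its limit at 3.14. The jaw grasp is the same after a half turn, so I'll turn the tool back the other way.

Call:
arm_command([
  {"delta_rot": [0, 0, -0.15], "linear": [0, 0, 0], "fingers": 0},
  {"delta_rot": [0, 0, -0.3], "linear": [0, 0, 0], "fingers": 0},
  {"delta_rot": [0, 0, -0.45], "linear": [0, -10, 0], "fingers": 0},
  {"delta_rot": [0, 0, -0.6], "linear": [2, -25, 0], "fingers": 0},
  {"delta_rot": [0, 0, -0.75], "linear": [4, -40, 0], "fingers": 0},
  {"delta_rot": [0, 0, -0.9], "linear": [6, -60, 0], "fingers": 0},
  {"delta_rot": [0, 0, -1.05], "linear": [8, -80, 0], "fingers": 0},
  {"delta_rot": [0, 0, -1.2], "linear": [10, -100, 0], "fingers": 0},
])

```text
time: 3.7
position: [0.3742, 0.2084, 0.2022]
tcp_rot: [-3.112, -0.071, 1.425]
force: [0.6, -0.5, 0.8]
width: -0.0003
```

```bash
sed -i 's/\[np.pi,0,pose\[2\]\]/[np.pi,0,pose[2]+np.pi]/' go.py; python3 go.py -52 42 60;python3 -c "
from station import sensors
print(sensors.read_state()['q'].round(3))"
```

```text
t 3.7 tray tcp [[-50.8 -58.5 202.2]] tip z 183.2 reach 0.019 yawerr 1.308 rot [-3.112 -0.071  1.425] w -0.0003 F [ 0.6 -0.5  0.8]
[-52.0, 42.0, 60.0] shift mm [ 87.8 -23.5 130.5] turn [ 0.044 -0.076 -1.832]
[ 0.459  0.116 -0.279  1.159  0.075  2.175]
```

Call:
arm_command([
  {"delta_rot": [0.004, -0.006, -0.15], "linear": [11, -3, 6], "fingers": 0},
  {"delta_rot": [0.008, -0.012, -0.3], "linear": [22, -6, 12], "fingers": 0},
  {"delta_rot": [0.012, -0.018, -0.45], "linear": [33, -9, 18], "fingers": 0},
  {"delta_rot": [0.016, -0.024, -0.6], "linear": [44, -12, 24], "fingers": 0},
  {"delta_rot": [0.02, -0.03, -0.75], "linear": [55, -15, 30], "fingers": 0},
  {"delta_rot": [0.024, -0.036, -0.9], "linear": [66, -18, 36], "fingers": 0},
  {"delta_rot": [0.028, -0.042, -1.05], "linear": [77, -21, 42], "fingers": 0},
  {"delta_rot": [0.03, -0.048, -1.2], "linear": [88, -23, 50], "fingers": 0},
])

```text
time: 4.5
position: [0.364, 0.3022, 0.1591]
tcp_rot: [3.135, -0.031, 2.626]
force: [-0.4, -0.2, 0.1]
width: 0.0003
```

```bash
python3 go.py -52 42 60
```

```text
t 4.5 tray tcp [[-49.9  35.8 159.1]] tip z 140.1 reach 0.019 yawerr 2.509 rot [ 3.135 -0.031  2.626] w 0.0003 F [-0.4 -0.2  0.1]
[-52.0, 42.0, 60.0] shift mm [ 2.8  3.2 80.3] turn [ 0.016 -0.028 -0.633]
```

Call:
arm_command([
  {"delta_rot": [0.004, -0.007, -0.14], "linear": [0, 0, 10], "fingers": 0},
  {"delta_rot": [0.008, -0.014, -0.28], "linear": [1, 1, 20], "fingers": 0},
  {"delta_rot": [0.012, -0.021, -0.42], "linear": [2, 2, 32], "fingers": 0},
  {"delta_rot": [0.016, -0.028, -0.56], "linear": [3, 3, 44], "fingers": 0},
  {"delta_rot": [0.016, -0.028, -0.633], "linear": [3, 3, 56], "fingers": 0},
  {"delta_rot": [0.016, -0.028, -0.633], "linear": [3, 3, 68], "fingers": 0},
  {"delta_rot": [0.016, -0.028, -0.633], "linear": [3, 3, 80], "fingers": 0},
  {"delta_rot": [0.016, -0.028, -0.633], "linear": [3, 3, 80], "fingers": 0},
])

```text
time: 5.3
position: [0.3598, 0.3066, 0.0779]
tcp_rot: [-3.14, -0.004, -3.031]
force: [0.3, 0.2, 0.3]
width: 0.0005
```

```bash
python3 go.py -52 42 37; cat > pic.py <<'E'
import sys
from h import *
n,cam,u,v,w,hh,sc=sys.argv[1],sys.argv[2],*map(int,sys.argv[3:8])
im=imaging.get_image(cam)[:,:,::-1]; cv2.imwrite(f"pics/{n}.png",cv2.resize(im[v:v+hh,u:u+w],None,fx=sc,fy=sc,interpolation=cv2.INTER_CUBIC))
E
python3 pic.py s1 scene 220 130 160 150 4
```

```text
t 5.3 tray tcp [[-53.6  40.6  77.9]] tip z 58.9 reach 0.019 yawerr -3.148 rot [-3.14  -0.004 -3.031] w 0.0005 F [0.3 0.2 0.3]
[-52.0, 42.0, 37.0] shift mm [-1.6  1.4 21.9] turn [-0.002 -0.004 -0.006]
```

View pics/s1.png

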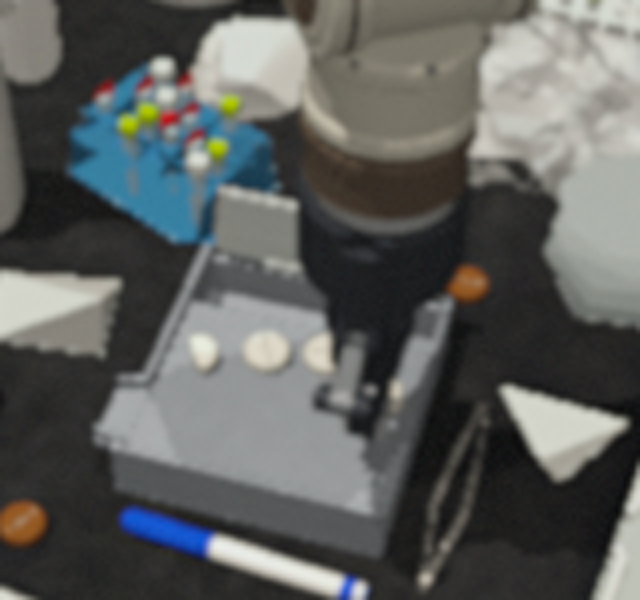

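```bash
python3 - <<'E'
from h import *
pose=np.load("pose.npy")
b=cv2.imread("pics/s1.png")
for z,c in((59,(0,0,255)),(46,(0,255,0))):
    P=[[-53.6+a,40.6+d,z] for a,d in((-11,-14.5),(11,-14.5),(11,14.5),(-11,14.5))]
    q=(proj(tw(np.array(P)/1e3,pose),"scene")-[220,130]+.5)*4-.5
    cv2.polylines(b,[np.round(q).astype(int)],True,c,1)
cv2.imwrite("pics/s1o.png",cv2.resize(b[240:540,200:500],None,fx=2,fy=2))
E
```

```text
(no output)
```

View pics/s1o.png

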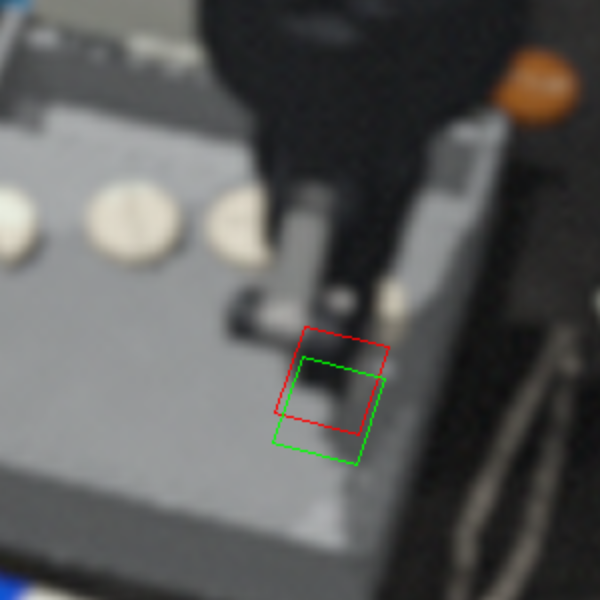

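The tip sits where a 19 mm reach puts it, over the clear plate at about (325,385) in the zoomed picture. I'll lower it and start the first sweep.

Call:
arm_command([
  {"delta_rot": [0, 0, 0], "linear": [-1, 1, 8], "fingers": 0},
  {"delta_rot": [0, 0, 0], "linear": [-1, 1, 15], "fingers": 0},
  {"delta_rot": [0, 0, 0], "linear": [-1, 1, 20], "fingers": 0},
  {"delta_rot": [0, 0, 0], "linear": [-1, 1, 22], "fingers": 0},
  {"delta_rot": [0, 0, 0], "linear": [-1, -5, 22], "fingers": 0},
  {"delta_rot": [0, 0, 0], "linear": [-1, -11, 22], "fingers": 0},
  {"delta_rot": [0, 0, 0], "linear": [-1, -17, 22], "fingers": 0},
  {"delta_rot": [0, 0, 0], "linear": [-1, -23, 22], "fingers": 0},
])

```text
time: 6.15
position: [0.3645, 0.2842, 0.0576]
tcp_rot: [3.141, -0.0, -3.031]
force: [0.5, 0.4, -0.8]
width: -0.0001
```

```bash
python3 go.py -52 -30 37;python3 pic.py s2 scene 250 160 110 90 6;python3 pic.py t2 top 220 170 130 110 5
```

```text
t 6.15 tray tcp [[-51.5  17.9  57.6]] tip z 38.6 reach 0.019 yawerr -3.148 rot [ 3.141 -0.    -3.031] w -0.0001 F [ 0.5  0.4 -0.8]
[-52.0, -30.0, 37.0] shift mm [  0.2 -47.9   1.6] turn [ 0.001 -0.    -0.006]
```

View pics/s2.png

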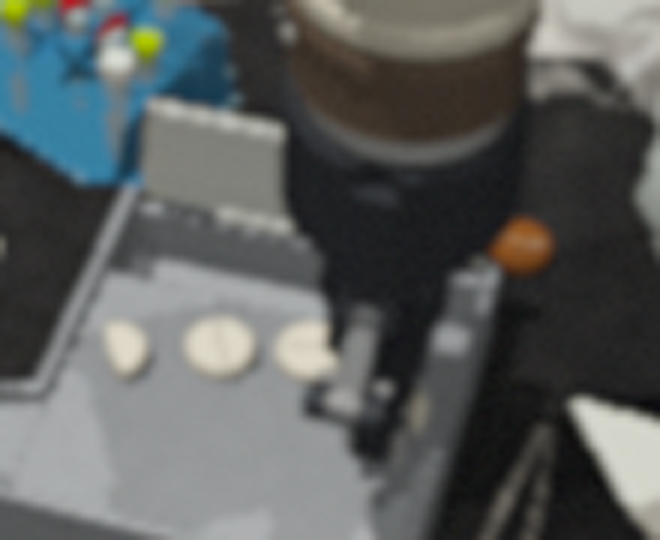

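View pics/t2.png

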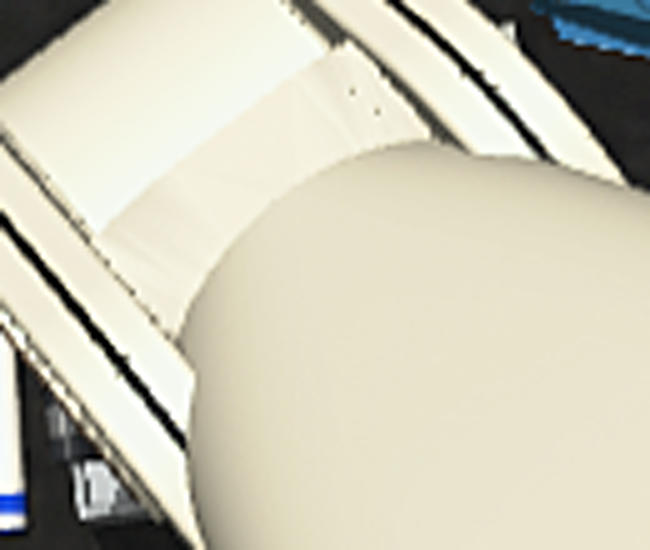

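The arm hides the tray from the top camera. In the scene view the tip is beside tablet 3 at about (370,440), and the half and the other two tablets haven't moved. Carrying on with the sweep.

Call:
arm_command([
  {"delta_rot": [0, 0, 0], "linear": [0, -6, 1], "fingers": 0},
  {"delta_rot": [0, 0, 0], "linear": [0, -12, 1], "fingers": 0},
  {"delta_rot": [0, 0, 0], "linear": [0, -18, 1], "fingers": 0},
  {"delta_rot": [0, 0, 0], "linear": [0, -24, 1], "fingers": 0},
  {"delta_rot": [0, 0, 0], "linear": [0, -30, 1], "fingers": 0},
  {"delta_rot": [0, 0, 0], "linear": [0, -36, 1], "fingers": 0},
  {"delta_rot": [0, 0, 0], "linear": [0, -42, 1], "fingers": 0},
  {"delta_rot": [0, 0, 0], "linear": [0, -48, 1], "fingers": 0},
])

```text
time: 7.05
position: [0.3697, 0.2366, 0.0564]
tcp_rot: [3.141, -0.001, -3.03]
force: [0.2, -0.3, -0.4]
width: 0.0
```

```bash
python3 go.py -17 36 60;python3 pic.py s3 scene 250 160 110 90 6
```

```text
t 7.05 tray tcp [[-51.8 -30.   56.4]] tip z 37.4 reach 0.019 yawerr -3.147 rot [ 3.141e+00 -1.000e-03 -3.030e+00] w 0.0 F [ 0.2 -0.3 -0.4]
[-17.0, 36.0, 60.0] shift mm [-34.5  66.2 -22.6] turn [ 0.    -0.001 -0.006]
```

View pics/s3.png

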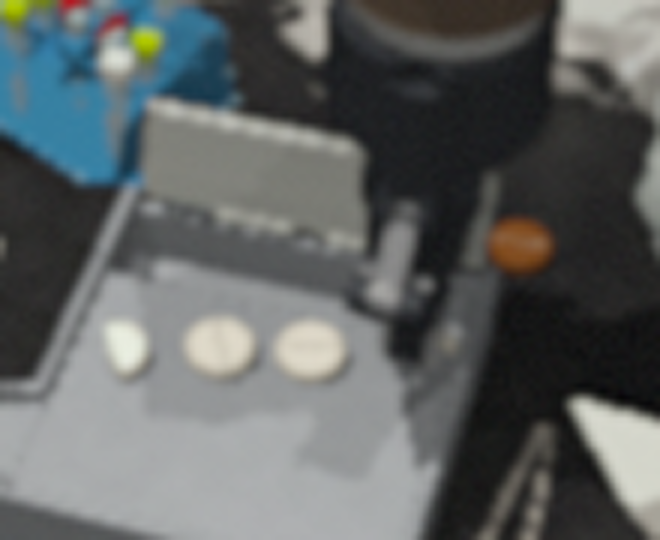

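Call:
arm_command([
  {"delta_rot": [0, 0, 0], "linear": [0, 6, -2], "fingers": 0},
  {"delta_rot": [0, 0, 0], "linear": [0, 10, -20], "fingers": 0},
  {"delta_rot": [0, 0, 0], "linear": [-5, 30, -23], "fingers": 0},
  {"delta_rot": [0, 0, 0], "linear": [-18, 50, -23], "fingers": 0},
  {"delta_rot": [0, 0, 0], "linear": [-34, 66, -23], "fingers": 0},
  {"delta_rot": [0, 0, 0], "linear": [-34, 66, -20], "fingers": 0},
  {"delta_rot": [0, 0, 0], "linear": [-34, 66, -16], "fingers": 0},
  {"delta_rot": [0, 0, 0], "linear": [-34, 66, -12], "fingers": 0},
])

```text
time: 7.9
position: [0.395, 0.3057, 0.0676]
tcp_rot: [-3.141, -0.002, -3.03]
force: [-0.2, -0.8, 1.0]
width: -0.0002
```

```bash
python3 go.py -17 34 37;python3 pic.py s4 scene 250 160 110 90 6
```

```text
t 7.9 tray tcp [[-18.7  35.7  67.6]] tip z 48.6 reach 0.019 yawerr -3.147 rot [-3.141e+00 -2.000e-03 -3.030e+00] w -0.0002 F [-0.2 -0.8  1. ]
[-17.0, 34.0, 37.0] shift mm [-1.7 -1.6 11.6] turn [-0.001 -0.002 -0.006]
```

View pics/s4.png

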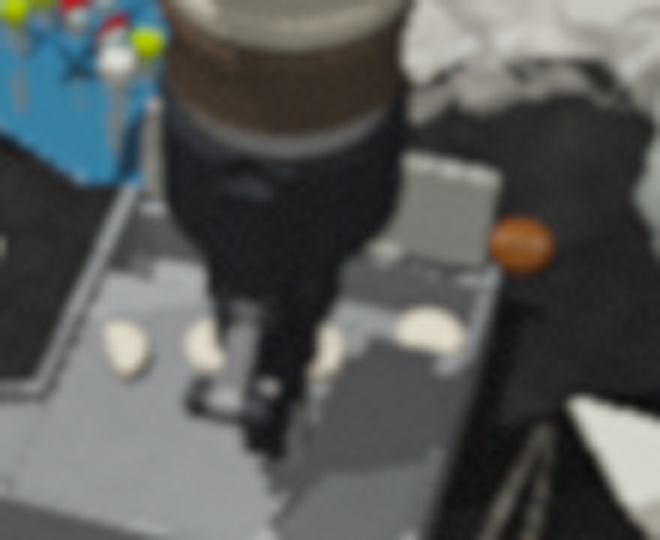

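Tablet 3 shows at (428,330) with its lower half cut off by the plate's edge, which fits it lying in the trough. I'll check that by projection while sweeping tablet 2.

Call:
arm_command([
  {"delta_rot": [0, 0, 0], "linear": [-1, -1, 6], "fingers": 0},
  {"delta_rot": [0, 0, 0], "linear": [-1, -1, 11], "fingers": 0},
  {"delta_rot": [0, 0, 0], "linear": [-1, -6, 11], "fingers": 0},
  {"delta_rot": [0, 0, 0], "linear": [-1, -14, 11], "fingers": 0},
  {"delta_rot": [0, 0, 0], "linear": [-1, -22, 11], "fingers": 0},
  {"delta_rot": [0, 0, 0], "linear": [-1, -28, 11], "fingers": 0},
  {"delta_rot": [0, 0, 0], "linear": [-1, -34, 11], "fingers": 0},
  {"delta_rot": [0, 0, 0], "linear": [-1, -40, 11], "fingers": 0},
])

```text
time: 8.75
position: [0.4018, 0.2663, 0.0576]
tcp_rot: [3.141, -0.0, -3.031]
force: [-0.5, -0.1, 0.1]
width: 0.0
```

```bash
python3 go.py -17 -31 37; python3 - <<'E'
from h import *
pose=np.load("pose.npy")
b=cv2.imread("pics/s4.png")
a=np.linspace(0,6.28,30)
for c,(x,y,z) in {(0,0,255):(-52,-54,13),(0,255,0):(-52,-26,42)}.items():
    P=np.c_[x+12.5*np.cos(a),y+12.5*np.sin(a),z+0*a]/1e3
    q=(proj(tw(P,pose),"scene")-[250,160]+.5)*6-.5
    cv2.polylines(b,[np.round(q).astype(int)],True,c,1)
q=(proj(tw(np.array([[70,-38,34],[-70,-38,34]])/1e3,pose),"scene")-[250,160]+.5)*6-.5
cv2.polylines(b,[np.round(q).astype(int)],True,(255,0,0),1)
cv2.imwrite("pics/s4o.png",b)
E
```

```text
t 8.75 tray tcp [[-16.5  -4.3  57.6]] tip z 38.6 reach 0.019 yawerr -3.148 rot [ 3.141 -0.    -3.031] w 0.0 F [-0.5 -0.1  0.1]
[-17.0, -31.0, 37.0] shift mm [  0.3 -26.8   1.6] turn [ 0.001 -0.    -0.006]
```

View pics/s4o.png

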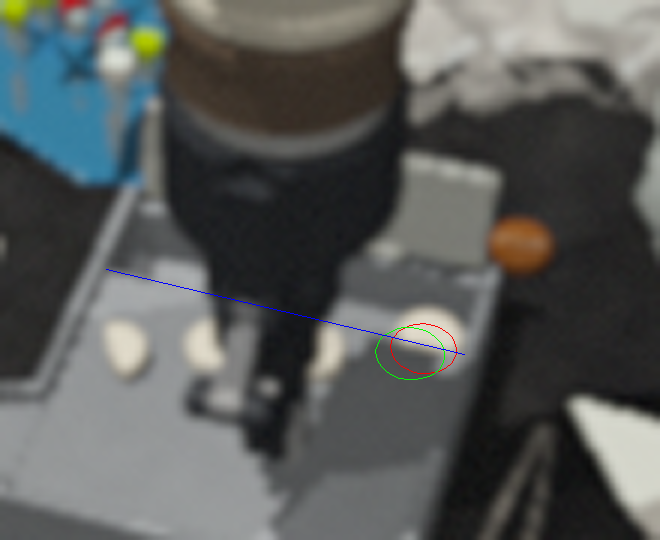

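Tablet 3 is in the trough, since the projected plate edge cuts its outline. Finishing tablet 2.

Call:
arm_command([
  {"delta_rot": [0, 0, 0], "linear": [0, -6, 1], "fingers": 0},
  {"delta_rot": [0, 0, 0], "linear": [0, -12, 1], "fingers": 0},
  {"delta_rot": [0, 0, 0], "linear": [0, -18, 1], "fingers": 0},
  {"delta_rot": [0, 0, 0], "linear": [0, -24, 1], "fingers": 0},
  {"delta_rot": [0, 0, 0], "linear": [0, -27, 1], "fingers": 0},
  {"delta_rot": [0, 0, 0], "linear": [0, -27, 1], "fingers": 0},
  {"delta_rot": [0, 0, 0], "linear": [0, -20, 0], "fingers": 0},
  {"delta_rot": [0, 0, 0], "linear": [0, -15, -15], "fingers": 0},
])

```text
time: 9.55
position: [0.402, 0.2519, 0.0711]
tcp_rot: [-3.141, -0.004, -3.03]
force: [1.0, -0.8, -0.1]
width: 0.0002
```

```bash
python3 go.py 15 42 60;python3 pic.py s5 scene 250 160 110 90 6
```

```text
t 9.55 tray tcp [[-18.1 -18.6  71.1]] tip z 52.1 reach 0.019 yawerr -3.147 rot [-3.141 -0.004 -3.03 ] w 0.0002 F [ 1.  -0.8 -0.1]
[15.0, 42.0, 60.0] shift mm [-32.7  60.8  -8. ] turn [-0.001 -0.004 -0.006]
```

View pics/s5.png

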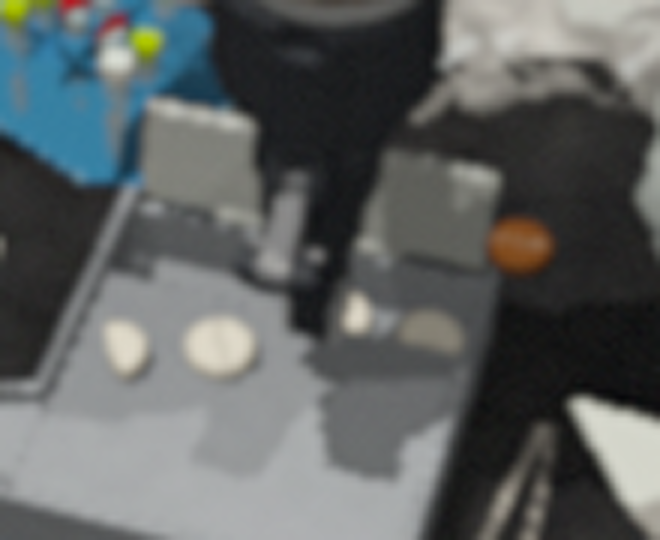

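Tablet 2 has dropped in too, seen at (355,315) beyond the plate edge. Now tablet 1 at (220,345), keeping clear of the half at (125,345).

Call:
arm_command([
  {"delta_rot": [0, 0, 0], "linear": [0, 15, -8], "fingers": 0},
  {"delta_rot": [0, 0, 0], "linear": [-10, 35, -8], "fingers": 0},
  {"delta_rot": [0, 0, 0], "linear": [-23, 52, -8], "fingers": 0},
  {"delta_rot": [0, 0, 0], "linear": [-32, 58, -6], "fingers": 0},
  {"delta_rot": [0, 0, 0], "linear": [-32, 58, 2], "fingers": 0},
  {"delta_rot": [0, 0, 0], "linear": [-32, 58, 9], "fingers": 0},
  {"delta_rot": [0, 0, 0], "linear": [-32, 58, 14], "fingers": 0},
  {"delta_rot": [0, 0, 0], "linear": [-32, 54, 14], "fingers": 0},
])

```text
time: 10.4
position: [0.4277, 0.308, 0.057]
tcp_rot: [-3.141, -0.003, -3.03]
force: [0.6, -0.4, -0.3]
width: -0.0
```

```bash
python3 go.py 15 -31 37;python3 pic.py s6 scene 250 160 110 90 6
```

```text
t 10.4 tray tcp [[14.1 34.1 57. ]] tip z 38.0 reach 0.019 yawerr -3.147 rot [-3.141e+00 -3.000e-03 -3.030e+00] w -0.0 F [ 0.6 -0.4 -0.3]
[15.0, -31.0, 37.0] shift mm [ -1.3 -65.1   1. ] turn [-0.001 -0.003 -0.006]
```

View pics/s6.png

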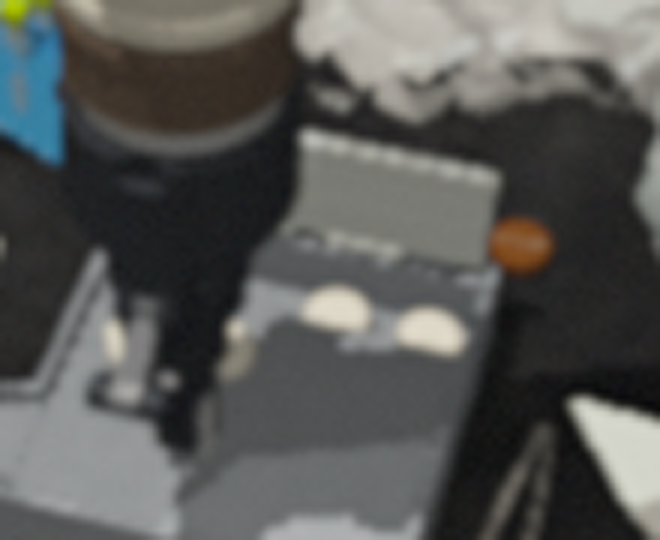

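Two tablets show in the trough, and the tip stands behind tablet 1. Starting the sweep.

Call:
arm_command([
  {"delta_rot": [0, 0, 0], "linear": [-1, -6, 0], "fingers": 0},
  {"delta_rot": [0, 0, 0], "linear": [-1, -13, 0], "fingers": 0},
  {"delta_rot": [0, 0, 0], "linear": [-1, -20, 0], "fingers": 0},
  {"delta_rot": [0, 0, 0], "linear": [-1, -26, 0], "fingers": 0},
  {"delta_rot": [0, 0, 0], "linear": [-1, -32, 0], "fingers": 0},
  {"delta_rot": [0, 0, 0], "linear": [-1, -38, 0], "fingers": 0},
  {"delta_rot": [0, 0, 0], "linear": [-1, -44, 0], "fingers": 0},
  {"delta_rot": [0, 0, 0], "linear": [-1, -50, 0], "fingers": 0},
])

```text
time: 11.25
position: [0.4356, 0.2591, 0.0583]
tcp_rot: [3.141, -0.001, -3.03]
force: [0.0, 0.1, -0.1]
width: -0.0
```

Call:
arm_command([
  {"delta_rot": [0, 0, 0], "linear": [0, -6, 0], "fingers": 0},
  {"delta_rot": [0, 0, 0], "linear": [0, -12, 0], "fingers": 0},
  {"delta_rot": [0, 0, 0], "linear": [0, -15, 0], "fingers": 0},
  {"delta_rot": [0, 0, 0], "linear": [0, -15, 0], "fingers": 0},
  {"delta_rot": [0, 0, 0], "linear": [0, -10, -1], "fingers": 0},
  {"delta_rot": [0, 0, 0], "linear": [0, 0, -20], "fingers": 0},
  {"delta_rot": [0, 0, 0], "linear": [5, 10, -50], "fingers": 0},
  {"delta_rot": [0, 0, 0], "linear": [10, 15, -80], "fingers": 0},
])

```text
time: 12.05
position: [0.4235, 0.2744, 0.1389]
tcp_rot: [3.141, -0.002, -3.029]
force: [-0.7, 0.2, 0.8]
width: -0.0001
```

```bash
python3 go.py 0 -120 90 0 -120 60;python3 pic.py s7 scene 250 160 110 90 6
```

```text
t 12.05 tray tcp [[  5.9   1.2 138.9]] tip z 119.9 reach 0.019 yawerr -3.146 rot [ 3.141e+00 -2.000e-03 -3.029e+00] w -0.0001 F [-0.7  0.2  0.8]
[0.0, -120.0, 90.0] shift mm [   5.3 -121.3   29.9] turn [ 0.    -0.002 -0.005]
[0.0, -120.0, 60.0] shift mm [   5.3 -121.3   59.9] turn [ 0.    -0.002 -0.005]
```

View pics/s7.png

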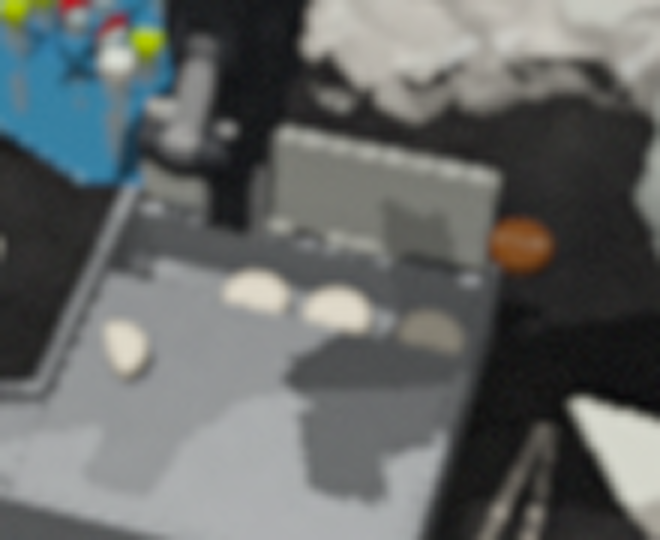

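All three whole tablets are in the trough at (255,290), (337,308) and (430,330), and the half is on the plate at (125,347). Before going round behind the cover, I'll check how much room the paper leaves there.

```bash
python3 - <<'E'
from h import *
pose=np.load("pose.npy")
for z in (0,.05,.1): print(z,(wt(unproj([[373,215],[380,235],[388,250],[350,260],[383,150]],z),pose)[:,:2]*1e3).round(0).tolist())
q=(proj(tw(np.array([[0,-115,z] for z in (0,50,100,140)])/1e3,pose),"scene")-[250,160]+.5)*6-.5
print(q.round(0), proj(tw(np.array([[0,-115,z] for z in (0,50,100,140)])/1e3,pose)).round(0))
E
```

```text
0 [[1.0, -179.0], [-37.0, -185.0], [-66.0, -195.0], [-75.0, -125.0], [120.0, -218.0]]
0.05 [[-7.0, -168.0], [-43.0, -174.0], [-70.0, -183.0], [-78.0, -116.0], [105.0, -205.0]]
0.1 [[-15.0, -156.0], [-48.0, -162.0], [-74.0, -171.0], [-82.0, -108.0], [91.0, -191.0]]
[[334. 230.]
 [339. 142.]
 [344.  48.]
 [349. -34.]] [[338. 220.]
 [342. 215.]
 [346. 209.]
 [350. 204.]]
```

Call:
arm_command([
  {"delta_rot": [0, 0, 0], "linear": [0, -30, 0], "fingers": 0},
  {"delta_rot": [0, 0, 0], "linear": [0, -60, 0], "fingers": 0},
  {"delta_rot": [0, 0, 0], "linear": [0, -90, 0], "fingers": 0},
  {"delta_rot": [0, 0, 0], "linear": [2, -112, 0], "fingers": 0},
  {"delta_rot": [0, 0, 0], "linear": [4, -118, 6], "fingers": 0},
  {"delta_rot": [0, 0, 0], "linear": [4, -118, 20], "fingers": 0},
  {"delta_rot": [0, 0, 0], "linear": [4, -118, 40], "fingers": 0},
  {"delta_rot": [0, 0, 0], "linear": [4, -118, 58], "fingers": 0},
])

```text
time: 12.9
position: [0.4332, 0.1565, 0.0795]
tcp_rot: [3.14, 0.0, -3.03]
force: [0.0, 0.0, -0.3]
width: 0.0
```

```bash
python3 go.py 0 -60 60;python3 pic.py s8 scene 230 130 130 120 5
```

```text
t 12.9 tray tcp [[   1.8 -116.9   79.5]] tip z 60.5 reach 0.019 yawerr -3.147 rot [ 3.14  0.   -3.03] w 0.0 F [ 0.   0.  -0.3]
[0.0, -60.0, 60.0] shift mm [ 2.1 56.9  0.6] turn [ 0.001  0.    -0.005]
```

View pics/s8.png

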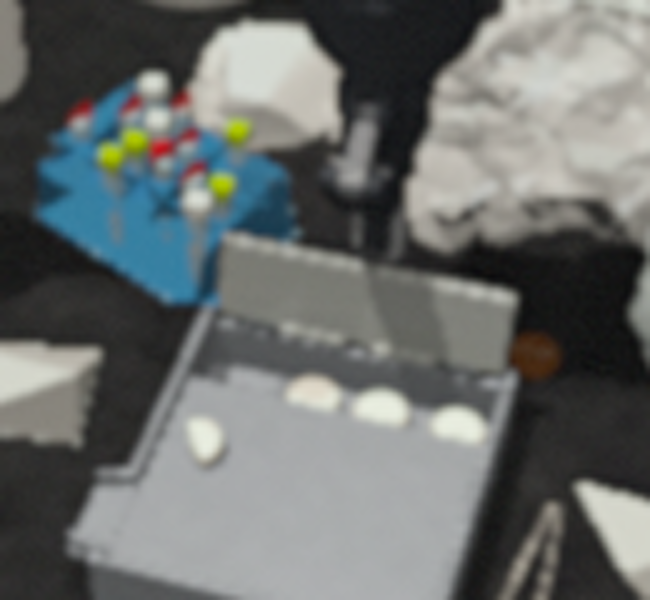

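The finger is behind the cover at about (375,230), clear of the paper, and the three tablets and the half haven't moved. Pushing the cover inwards.

Call:
arm_command([
  {"delta_rot": [0, 0, 0], "linear": [0, 8, 0], "fingers": 0},
  {"delta_rot": [0, 0, 0], "linear": [0, 15, 0], "fingers": 0},
  {"delta_rot": [0, 0, 0], "linear": [0, 22, 0], "fingers": 0},
  {"delta_rot": [0, 0, 0], "linear": [0, 29, 0], "fingers": 0},
  {"delta_rot": [0, 0, 0], "linear": [0, 36, 0], "fingers": 0},
  {"delta_rot": [0, 0, 0], "linear": [0, 43, 0], "fingers": 0},
  {"delta_rot": [0, 0, 0], "linear": [0, 50, 0], "fingers": 0},
  {"delta_rot": [0, 0, 0], "linear": [0, 57, 0], "fingers": 0},
])

```text
time: 13.75
position: [0.4267, 0.2129, 0.0804]
tcp_rot: [3.141, -0.001, -3.03]
force: [0.1, -0.8, -0.6]
width: -0.0001
```

```bash
python3 go.py 0 -60 60;python3 pic.py s9 scene 230 130 130 120 5
```

```text
t 13.75 tray tcp [[  2.  -60.2  80.4]] tip z 61.4 reach 0.019 yawerr -3.147 rot [ 3.141e+00 -1.000e-03 -3.030e+00] w -0.0001 F [ 0.1 -0.8 -0.6]
[0.0, -60.0, 60.0] shift mm [2.  0.2 1.4] turn [ 0.001 -0.001 -0.006]
```

View pics/s9.png

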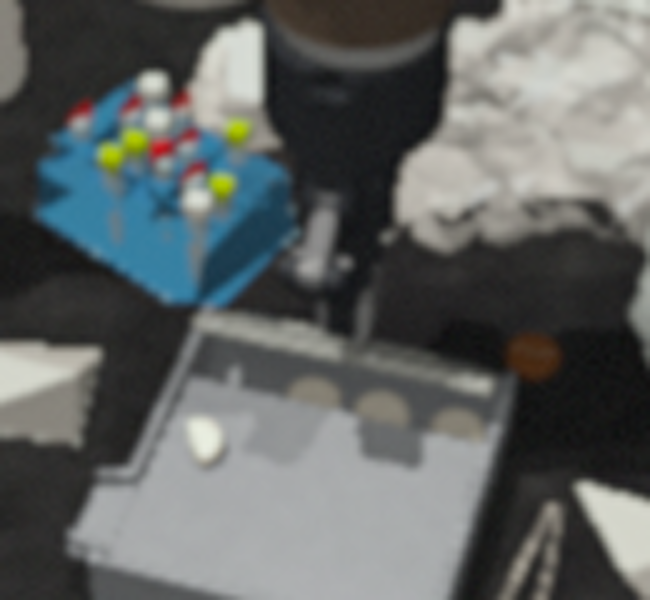

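The cover is tipped well in and partway through its fall. I'll keep pushing, then hold.

Call:
arm_command([
  {"delta_rot": [0, 0, 0], "linear": [0, 6, 0], "fingers": 0},
  {"delta_rot": [0, 0, 0], "linear": [0, 12, 0], "fingers": 0},
  {"delta_rot": [0, 0, 0], "linear": [0, 16, 0], "fingers": 0},
  {"delta_rot": [0, 0, 0], "linear": [0, 16, 0], "fingers": 0},
  {"delta_rot": [0, 0, 0], "linear": [0, 16, 0], "fingers": 0},
  {"delta_rot": [0, 0, 0], "linear": [0, 16, 0], "fingers": 0},
  {"delta_rot": [0, 0, 0], "linear": [0, 16, 0], "fingers": 0},
  {"delta_rot": [0, 0, 0], "linear": [0, 16, 0], "fingers": 0},
])

```text
time: 14.6
position: [0.425, 0.228, 0.0803]
tcp_rot: [3.141, -0.001, -3.031]
force: [-0.1, 0.7, -0.6]
width: -0.0
```

```bash
python3 go.py 0 -60 60;python3 pic.py s10 scene 230 130 130 120 5
```

```text
t 14.6 tray tcp [[  2.1 -45.   80.3]] tip z 61.3 reach 0.019 yawerr -3.148 rot [ 3.141e+00 -1.000e-03 -3.031e+00] w -0.0 F [-0.1  0.7 -0.6]
[0.0, -60.0, 60.0] shift mm [  2.  -15.    1.3] turn [ 0.    -0.001 -0.006]
```

View pics/s10.png

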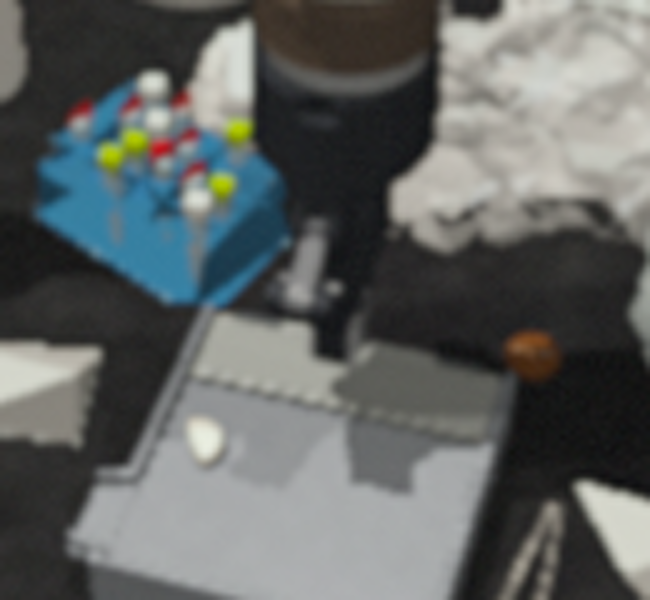

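The cover looks flat over the trough. I'll lift away and check from both cameras.

Call:
arm_command([
  {"delta_rot": [0, 0, 0], "linear": [0, 0, -30], "fingers": 0},
  {"delta_rot": [0, 0, 0], "linear": [0, 0, -65], "fingers": 0},
  {"delta_rot": [0, 0, 0], "linear": [15, -20, -100], "fingers": 0},
  {"delta_rot": [0, 0, 0], "linear": [30, -60, -130], "fingers": 0},
  {"delta_rot": [0, 0, 0], "linear": [50, -100, -140], "fingers": 0},
  {"delta_rot": [0, 0, 0], "linear": [70, -140, -140], "fingers": 0},
  {"delta_rot": [0, 0, 0], "linear": [90, -180, -140], "fingers": 0},
  {"delta_rot": [0, 0, 0], "linear": [110, -220, -140], "fingers": 0},
])

```text
time: 15.45
position: [0.3394, -0.0041, 0.2206]
tcp_rot: [-3.142, 0.001, -3.029]
force: [1.8, -2.0, 0.4]
width: -0.0003
```

```bash
python3 go.py; python3 - <<'E'
from h import *
pose=np.load("pose.npy")
for cam,(u,v,w,h,s) in {"scene":(230,160,130,110,6),"top":(180,150,220,160,3.6)}.items():
    a=imaging.get_image(cam)[:,:,::-1]
    b=cv2.resize(a[v:v+h,u:u+w],None,fx=s,fy=s,interpolation=cv2.INTER_CUBIC)
    cv2.imwrite(f"pics/f_{cam}_raw.png",b)
    for th,co in((0,(0,0,255)),(.06,(0,255,0)),(.15,(255,0,0))):
        y=-76.5+42*np.cos(th);z=37+42*np.sin(th)
        q=((proj(tw(np.array([[68,y,z],[-68,y,z]])/1e3,pose),cam)-[u,v]+.5)*s-.5)
        cv2.polylines(b,[np.round(q).astype(np.int32)],False,co,1)
    cv2.imwrite(f"pics/f_{cam}.png",b)
E
```

```text
t 15.45 tray tcp [[-110.1 -265.5  220.6]] tip z 201.6 reach 0.019 yawerr -3.146 rot [-3.142e+00  1.000e-03 -3.029e+00] w -0.0003 F [ 1.8 -2.   0.4]
```

View pics/f_scene.png

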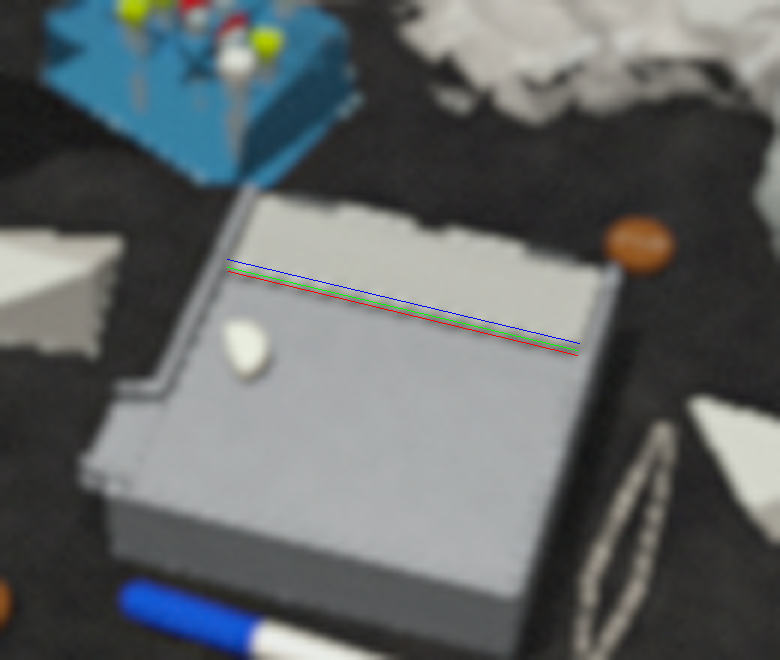

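View pics/f_top.png

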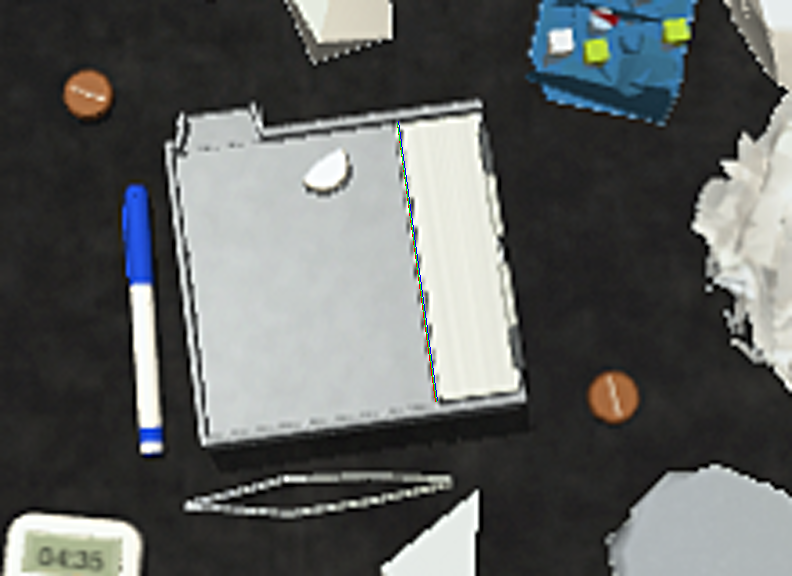

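View pics/f_scene_raw.png

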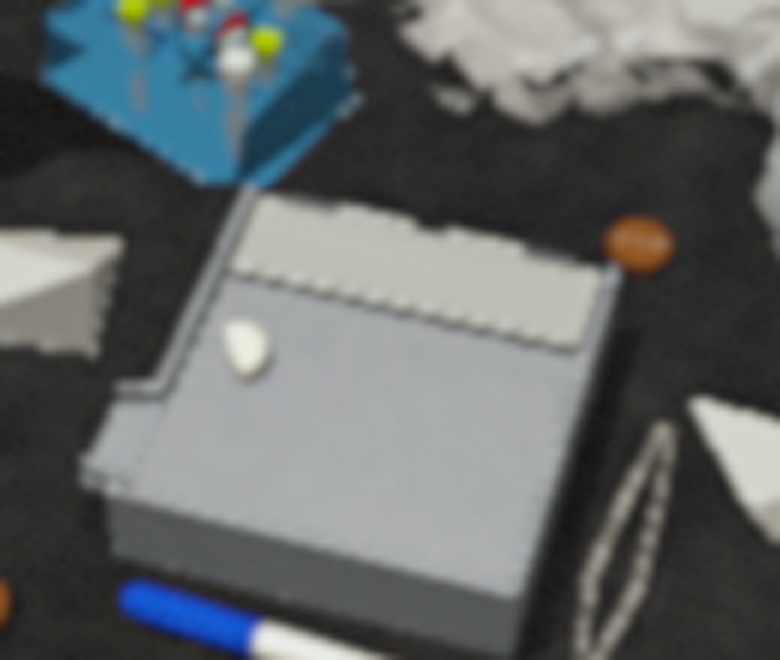

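In both views the cover's free edge lies on the projected shut line, but 0.06 rad is only about half a pixel in the scene view. A light touch from above will settle it.

```bash
python3 go.py 0 -44 50
```

```text
t 15.55 tray tcp [[-111.7 -267.8  220.4]] tip z 201.4 reach 0.019 yawerr -3.156 rot [-3.141e+00 -1.000e-03 -3.039e+00] w 0.0 F [ 0.3 -0.   0.6]
[0.0, -44.0, 50.0] shift mm [-108.8  225.5  151. ] turn [-0.001 -0.001 -0.014]
```

Call:
arm_command([
  {"delta_rot": [0, 0, 0], "linear": [-20, 40, 0], "fingers": 0},
  {"delta_rot": [0, 0, 0], "linear": [-40, 80, 0], "fingers": 0},
  {"delta_rot": [0, 0, 0], "linear": [-60, 120, 0], "fingers": 0},
  {"delta_rot": [0, 0, 0], "linear": [-80, 160, 20], "fingers": 0},
  {"delta_rot": [0, 0, 0], "linear": [-98, 195, 50], "fingers": 0},
  {"delta_rot": [0, 0, 0], "linear": [-109, 225, 85], "fingers": 0},
  {"delta_rot": [0, 0, 0], "linear": [-109, 225, 120], "fingers": 0},
  {"delta_rot": [0, 0, 0], "linear": [-109, 225, 145], "fingers": 0},
])

```text
time: 16.35
position: [0.4223, 0.2343, 0.0727]
tcp_rot: [-3.141, -0.003, -3.027]
force: [-0.3, -0.7, -0.2]
width: -0.0001
```

```bash
python3 go.py 0 -44 40
```

```text
t 16.35 tray tcp [[  0.1 -38.4  72.7]] tip z 53.7 reach 0.019 yawerr -3.144 rot [-3.141e+00 -3.000e-03 -3.027e+00] w -0.0001 F [-0.3 -0.7 -0.2]
[0.0, -44.0, 40.0] shift mm [ 0.1 -5.6 13.7] turn [-0.    -0.003 -0.003]
```

Call:
arm_command([
  {"delta_rot": [0, 0, 0], "linear": [0, -6, 3], "fingers": 0},
  {"delta_rot": [0, 0, 0], "linear": [0, -6, 6], "fingers": 0},
  {"delta_rot": [0, 0, 0], "linear": [0, -6, 8], "fingers": 0},
  {"delta_rot": [0, 0, 0], "linear": [0, -6, 10], "fingers": 0},
  {"delta_rot": [0, 0, 0], "linear": [0, -6, 12], "fingers": 0},
  {"delta_rot": [0, 0, 0], "linear": [0, -6, 13], "fingers": 0},
  {"delta_rot": [0, 0, 0], "linear": [0, -6, 13], "fingers": 0},
  {"delta_rot": [0, 0, 0], "linear": [0, -6, 13], "fingers": 0},
])

```text
time: 17.15
position: [0.4242, 0.2271, 0.0625]
tcp_rot: [3.141, -0.0, -3.03]
force: [0.3, 0.1, 0.4]
width: 0.0
```

```bash
python3 go.py 0 -44 38
```

```text
t 17.15 tray tcp [[  1.2 -45.8  62.5]] tip z 43.5 reach 0.019 yawerr -3.147 rot [ 3.141 -0.    -3.03 ] w 0.0 F [0.3 0.1 0.4]
[0.0, -44.0, 38.0] shift mm [1.2 1.8 5.5] turn [ 0.001 -0.    -0.006]
```

Call:
arm_command([
  {"delta_rot": [0, 0, 0], "linear": [0, 0, 1], "fingers": 0},
  {"delta_rot": [0, 0, 0], "linear": [0, 0, 1.5], "fingers": 0},
  {"delta_rot": [0, 0, 0], "linear": [0, 0, 2], "fingers": 0},
  {"delta_rot": [0, 0, 0], "linear": [0, 0, 2.5], "fingers": 0},
  {"delta_rot": [0, 0, 0], "linear": [0, 0, 3], "fingers": 0},
  {"delta_rot": [0, 0, 0], "linear": [0, 0, 3], "fingers": 0},
  {"delta_rot": [0, 0, 0], "linear": [0, 0, 3], "fingers": 0},
  {"delta_rot": [0, 0, 0], "linear": [0, 0, 3], "fingers": 0},
])

```text
time: 17.95
position: [0.4241, 0.2271, 0.0593]
tcp_rot: [3.141, -0.001, -3.03]
force: [0.3, 0.4, -0.5]
width: 0.0002
```

```bash
python3 go.py 0 -44 38
```

```text
t 17.95 tray tcp [[  1.1 -45.8  59.3]] tip z 40.3 reach 0.019 yawerr -3.147 rot [ 3.141e+00 -1.000e-03 -3.030e+00] w 0.0002 F [ 0.3  0.4 -0.5]
[0.0, -44.0, 38.0] shift mm [1.1 1.8 2.3] turn [ 0.    -0.001 -0.006]
```

Call:
arm_command([
  {"delta_rot": [0, 0, 0], "linear": [0, 0, 0.5], "fingers": 0},
  {"delta_rot": [0, 0, 0], "linear": [0, 0, 0.7], "fingers": 0},
  {"delta_rot": [0, 0, 0], "linear": [0, 0, 0.9], "fingers": 0},
  {"delta_rot": [0, 0, 0], "linear": [0, 0, 1.1], "fingers": 0},
  {"delta_rot": [0, 0, 0], "linear": [0, 0, 1.3], "fingers": 0},
  {"delta_rot": [0, 0, 0], "linear": [0, 0, 1.5], "fingers": 0},
  {"delta_rot": [0, 0, 0], "linear": [0, 0, 1.5], "fingers": 0},
  {"delta_rot": [0, 0, 0], "linear": [0, 0, 1.5], "fingers": 0},
])

```text
time: 18.75
position: [0.4241, 0.2271, 0.0578]
tcp_rot: [3.141, -0.001, -3.03]
force: [0.5, 0.4, 0.5]
width: 0.0002
```

```bash
python3 go.py 0 -44 38
```

```text
t 18.75 tray tcp [[  1.  -45.8  57.8]] tip z 38.8 reach 0.019 yawerr -3.147 rot [ 3.141e+00 -1.000e-03 -3.030e+00] w 0.0002 F [0.5 0.4 0.5]
[0.0, -44.0, 38.0] shift mm [1.  1.8 0.8] turn [ 0.    -0.001 -0.006]
```

The tip is down at z = 38.8 mm with no contact, where a cover open by 0.06 rad would reach about 40 mm. The cover is shut. Lifting clear.

Call:
arm_command([
  {"delta_rot": [0, 0, 0], "linear": [0, 0, -20], "fingers": 0},
  {"delta_rot": [0, 0, 0], "linear": [0, 0, -55], "fingers": 0},
  {"delta_rot": [0, 0, 0], "linear": [10, -20, -95], "fingers": 0},
  {"delta_rot": [0, 0, 0], "linear": [25, -60, -120], "fingers": 0},
  {"delta_rot": [0, 0, 0], "linear": [45, -100, -140], "fingers": 0},
  {"delta_rot": [0, 0, 0], "linear": [65, -140, -150], "fingers": 0},
  {"delta_rot": [0, 0, 0], "linear": [80, -170, -150], "fingers": 0},
  {"delta_rot": [0, 0, 0], "linear": [80, -170, -150], "fingers": 0},
])

```text
time: 19.55
position: [0.362, 0.0465, 0.2083]
tcp_rot: [-3.141, -0.0, -3.035]
force: [0.2, 0.5, 0.4]
width: 0.0002
```

```bash
python3 pic.py final top 140 100 270 220 3; python3 go.py
```

```text
t 19.6 tray tcp [[ -80.5 -216.6  208.2]] tip z 189.2 reach 0.019 yawerr -3.151 rot [ 3.141e+00  1.000e-03 -3.034e+00] w -0.0 F [-0.1  0.9 -0.3]
```

View pics/final.png

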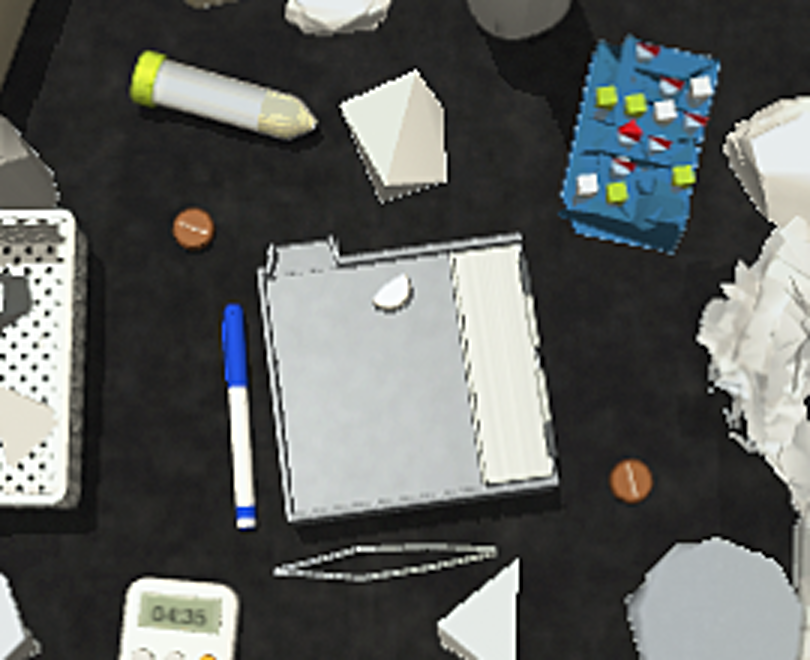

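The final picture shows the cover flat over the trough at about (510,365) and the half on the plate at (393,292). The marker, forceps, timer and tube are where they were, and the arm is clear of everything.

```bash
python3 -c "
from station import workorder
print(workorder.close_job())"
```

```text
the job is handed in; nothing more can be done
None
```

I swept the three whole tablets into the trough one at a time with closed fingertips, then pushed the cover over from outside until it fell shut. The job was handed in at 19.6 s of the 48 s allowed. No verdict was reported.

- **Tablets:** before the cover shut, the scene camera showed all three in the trough. Nothing has shown them since it closed.
- **Half tablet:** it is still in its place on the plate.
- **Cover:** the pictures alone could not separate fully shut from 0.06 rad open. I lowered a fingertip over the cover to z = 38.8 mm and felt no contact. Open by 0.06 rad, the cover would reach about 40 mm there, so it is shut.
- **Forces and surroundings:** force readings taken after each move were about 2 N or less, though nothing was read during the moves. In the last picture the marker, forceps, timer and tube look unmoved; I compared this by eye and did not measure it.

On the way in, the last joint ran into its limit, so I turned the tool a half turn over clear space. That cost about 3 s and touched nothing.

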